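Set the straightedge against two pins

ROBOT

A 6-joint arm with a two-finger parallel gripper is mounted at the origin on the work surface. World frame = base frame: x ahead of the robot, y to its left, z up, the work surface at z = 0. Lengths are in m, angles in rad, forces in N, time in s.
With the tool pointing down it reaches from about 0.325 to 0.85 m from the base axis. Payload 4.4 kg.
Tool frame: the origin (TCP) lies at the very end of the fingers, on their centre line; the grasp point (between the pads) lies 19 mm behind it; y points along the fingers, x is the direction in which the jaws open and shut, and the axes are right-handed (so a half turn about y gives the same grasp; the last joint's range is limited). The gripper opens to 94 mm and grips with 3 to 60 N. Pads are 16 mm wide; open, the fingers measure 119 mm over their backs; the gripper's body (75 mm by 177 mm) begins 78 mm behind the grasp point.
Start: joints at [-1.315, 0.207, 1.542, -0, 1.393, -0.15], TCP at [0.227, -0.528, 0.205] pointing down, gripper open.
Joint ranges: [-2.73, 2.73], [-0.86, 2.22], [0.23, 2.46], [-1.11, 4.25], [0.08, 2.63], [-2.82, 2.82]. Speed limits (rad/s): [2.79, 2.79, 3.14, 3.14, 3.14, 3.14].

INTERFACE

Orientations are given as a unit quaternion [w, x, y, z].
In Python, from station import manip gives the robot as it stands. The module is installed in compiled form; this text tells all that it offers.
- The arm moves only by the tool send_rows, never from a script. Its argument "motion" is one flat list of numbers, 6 for each row, row after row: the shift along the tool's x, y, z in mm, then the turn, a rotation vector about the tool's x, y, z in rad. In form: [x, y, z, ax, ay, az, x, y, z, ax, ay, az, ...]. A call has 1 to 10 rows; each row is the pose to reach, as a shift and turn from the pose measured when the call began, along the tool's axes at that moment; what a row does not reach only later rows make up. A row lasts 1/8 s, in which the tool goes at most 62.5 mm and 10.7 degrees, less where a joint would pass 70% of its speed; a pose out of reach is approached as far as the arm can. A call with a gripper value outside its range is refused whole. "fingers" is the closure, from -1 (fully open) to 1 (shut), so that 0 is half open, set as the call begins (left out, the last holds). The fingers move at their own pace and stop on an object; "grip_force" is the grip in N (left out, the last holds). Time passes only in rows, so rows that repeat a pose let the fingers close. It gives the time, the measured TCP pose, the force and the opening at its end, in the units of the state.
- manip.state(): the state, without advancing time (a new reading comes with each control period).
- manip.snapshot(name): name is "scene" or "top" or "wrist"; returns the picture (480x640x3 uint8, red, green, blue); there is no depth.
- manip.get_calibration(name): a dict with "fovy" (degrees; the focal length in pixels is half the picture's height over the tangent of half this angle, whatever the lens; pixels are square), "cx", "cy" (the principal point, pixels), "k1" (the pictures are not rectified: a ray, as slopes to the right and down, at radius r is drawn at 1 + k1 r^2 times it, then the intrinsics apply), "world_from_camera" (4x4, takes a point from camera to world coordinates). Camera axes: x right, y up, looking along -z (the intrinsics and any distortion apply to the point x, -y, -z); pixel columns grow to the right and rows downward; lengths in m; the calibration is good to about 2 mm. A picture is of the moment at which its call begins: read the wrist's pose just before it. get_calibration takes no time and is no camera call; for the wrist camera it gives the pose at the moment of the call.
- manip.finish_job(): hands the job in, once; it reports no verdict.
Trained networks look in the newest picture that a camera, given by its name, has taken for a name from the list of things; names that differ only in an ending like _2 or _b are one class to them, and where a whole thing is asked for, a point or a joint stands for the part that bears it (a point fixed in the world has none). Each returns a list of dicts, best first, with "conf" (0 to 1); they miss things now and then, are a little off and sometimes report something else, mostly with a low value. They report only what shows in the picture. A call takes as long as a camera call. They do not tell look-alikes from the thing itself.
- manip.look_for(camera, target): "at" ([column, row] in pixels, amid what is visible of it).
The state is a dict: "time": time; "qpos": joint angles; "joint_vel": joint speeds; "tau": joint torques, N m; "tool_pos": TCP position; "orientation": TCP orientation; "contact_force": force on the tool from outside, world axes, zero at the start; "wrist_torque": the same for the moment, N m; "opening": opening from 0.0 (shut) to 1.0 (fully open).
Only numpy, scipy, OpenCV 4.12 (cv2) and the standard library are available. Lean on these libraries where they do the work, as an engineer would, in place of code of your own. Each camera call takes 0.05 s, during which the arm holds its last target.

TASK

Slide the straightedge flat across the clear plate, away from the robot, until its far long edge presses lightly against both upright rubber-sleeved pins at once; feel for the contact, keep it there a moment and never press hard on a pin. Then gently stand the round steel weight with the black knob on one of the straightedge's bare ends so that it stays put, and leave it there, still touching both pins. Never lift the straightedge off the plate and leave the other things alone.

Things in the scene. Friction and masses are not known exactly. Their poses are not given: they have to be found in the camera images.
- plate: Clear acrylic plate, 320 (its x) x 400 (its y) x 10 mm thick, fixed to the table. Origin: centre of its underside, on the table; z up.
- straightedge: Loose grey aluminium bar on the plate, 56 (x) x 280 (y) x 10 mm, about 0.5 kg. Black grip rib along its middle: 14 (x) x 90 mm (y), rising 30 mm above the bar's top; beyond it both ends are bare and flat. Origin: centre of underside; z up; +x to its far edge (28 mm off), which must touch the pins. Sliding takes roughly 3 to 7.5 N; a single finger pushing the rib lets it swivel.
- pin_left: Slotted steel holder, 56 (along plate x) x 22 mm, flush in the plate, on the left (+y); clamped in it a rubber-sleeved steel pin, 10 mm diameter, 25 mm above the plate; the sleeve gives 1 mm per 5 N. Origin: the holder's centre, on the plate's top (10 mm above the table). The pin stands up to 15 mm nearer or farther than this along the plate's x. Press it with 1 to 6 N for half a second; 8 N is too much.
- pin_right: The same holder and pin on the right (-y), its pin set elsewhere in its slot. The holders stand 150 to 196 mm apart, beyond the straightedge, their x axes along the plate's. The line through the two pins is skewed to the plate by up to 0.35 rad either way.
- weight: Loose round steel weight, standing on the table left or right of the plate: base 44 mm diameter x 30 mm high, a thin neck, and on top a black knob of 20 mm diameter from 40 to 70 mm above the underside; about 0.42 kg. Origin: centre of its underside; z up.
- electrode_a: Bystander: steel disc electrode 48 mm across, stem up, 34 mm high, on the table on the other side of the plate from the weight. Origin: centre of its underside.
- electrode_b: Bystander: black disc electrode 44 mm across, stem up, 34 mm high, standing on the plate beyond the pins. Origin: centre of its underside.
- electrode_c: Bystander: large steel disc electrode 84 mm across, 34 mm high, on the table. Origin: centre of its underside.
- electrode_d: Bystander: black disc electrode 68 mm across, 34 mm high, on the table. Origin: centre of its underside.
- jar: Bystander: white jar, 70 mm across, 70 mm high. Origin: centre of its underside.
Not all that is in view belongs to the job. What is shaped like the weight but blue or yellow is not meant.

How it is judged:
On the way, in this order (a step that is already met when the one before it is completed fails the run):
1. the straightedge presses lightly (more than 0.6 N on each) against both pins at once for 0.4 s (contact force between straightedge and pin_left above 0.6 N and contact force between straightedge and pin_right above 0.6 N), for 0.4 s.
2. the weight stands on the straightedge, out of the gripper (contact force between weight and straightedge above 2 N and contact force between weight and the fingers below 0.1 N), for 0.2 s.
At the end, for the whole second after the job is handed in: The straightedge lies flat on the plate with its far long edge still in contact with both pins (more than 0.02 N on each), the weight stands upright and flat on one bare end of it (within 20 mm of the bar's centre line), and both are at rest (contact force between straightedge and pin_left above 0.02 N and contact force between straightedge and pin_right above 0.02 N and angle between straightedge's own z axis and vertical below 0.03 rad and angle between weight's own z axis and vertical below 0.05 rad and contact force between weight and straightedge above 2 N and z of weight in the frame of straightedge between 0.008 and 0.012 m and x of weight in the frame of straightedge between -0.02 and 0.02 m and (y of weight in the frame of straightedge between 0.05 and 0.135 m or y of weight in the frame of straightedge between -0.135 and -0.05 m) and linear speed of each of straightedge, weight below 0.01 m/s); the robot touches nothing.
It fails at once if a pin is pressed with more than 8 N by the straightedge (contact force between straightedge and pin_left above 8 N or contact force between straightedge and pin_right above 8 N).
It fails at once if the straightedge is lifted off the plate (12 mm or more) or tipped (height (world z) of straightedge above 0.022 m or angle between straightedge's own z axis and vertical above 0.15 rad).
It fails at once if the weight is banged down on the straightedge (more than 40 N) (contact force between weight and straightedge above 40 N).
It fails at once if a bystander is shifted by more than 20 mm (distance of any of electrode_a, electrode_b, electrode_c, electrode_d, jar from where it was at the start of the episode above 0.02 m).
It also fails if it takes over 72 s, if anything falls off the work surface, if the arm or the gripper's body presses on something with over 40 N, if the wrist force passes 120 N, or if a joint passes its speed limit or range.

## Working session

There is one attempt and no reset: what is moved stays moved. The work goes in short steps, Python scripts to look and compute and a tool call to move; the robot and the scene stay as the last step left them, time stands still between calls to the robot, and variables do not carry over. Pictures are saved under pics/ and viewed, and the job is handed in when it is done.

Besides the shell and the picture viewer there is one more tool, called after "Request:" by a JSON object that holds its "api" and its "payload". send_rows: Moves the arm, as the interface text tells. Its arguments: {"type":"object","properties":{"motion":{"type":"array"},"fingers":{"type":"number"},"grip_force":{"type":"number"}},"required":["motion"]}

```bash
mkdir -p pics; ls; python3 - <<'E'
from station import manip
import cv2, numpy as np
s=manip.state(); print(s)
for n in("scene","top","wrist"):
    im=manip.snapshot(n); cv2.imwrite(f"pics/{n}0.png",im[...,::-1])
    c=manip.get_calibration(n); print(n,{k:(np.round(v,4).tolist()) for k,v in c.items()})
    for t in("straightedge","pin_left","pin_right","weight","plate","electrode_a","electrode_b","jar"):
        if n!="wrist": print(t,[(d['at'],round(d['conf'],2)) for d in manip.look_for(n,t)][:4])
print(manip.state()['time'])
E
```

```text
pics
{'time': 0.0, 'qpos': array([-1.31546155e+00,  2.07400995e-01,  1.54293105e+00, -4.76407650e-07,
        1.39352398e+00, -1.50452575e-01]), 'joint_vel': array([ 0.00052818, -0.00071975, -0.00149458,  0.00046635,  0.00090218,
       -0.0001265 ]), 'tau': array([ 8.19852285e-04, -3.70868146e+01, -2.81417030e+01,  6.98449463e-02,
        3.61136079e-02, -1.88048475e-04]), 'tool_pos': array([ 0.2267849 , -0.52750829,  0.20431249]), 'orientation': array([ 0.59103096, -0.5899604 ,  0.38958611, -0.38839644]), 'contact_force': array([ 0.31102309,  0.55763102, -0.6052509 ]), 'wrist_torque': array([ 0.05115037, -0.00532128,  0.05112683]), 'opening': 0.9983137257239015}
scene {'fovy': 49.2514, 'cx': 324.7237, 'cy': 242.5768, 'k1': -0.0689, 'world_from_camera': [[0.8645, -0.379, 0.3302, 0.8783], [0.5026, 0.6571, -0.5618, -0.6368], [-0.004, 0.6516, 0.7586, 0.8734], [0.0, 0.0, 0.0, 1.0]]}
straightedge [([333.1, 242.8], 0.73)]
pin_left [([395.0, 236.8], 0.69)]
pin_right [([347.8, 291.2], 0.7)]
weight [([342.8, 141.5], 0.86), ([390.2, 127.0], 0.76), ([308.9, 155.6], 0.66), ([374.4, 148.4], 0.62
[... 557 characters left out ...]
6)]
pin_left [([279.6, 192.3], 0.49), ([522.5, 240.1], 0.31)]
pin_right [([522.3, 242.0], 0.74), ([352.9, 208.1], 0.51)]
weight [([215.5, 327.8], 0.79), ([175.6, 309.6], 0.77), ([126.8, 265.1], 0.67)]
plate [([313.5, 222.0], 0.74)]
electrode_a [([174.3, 206.4], 0.83), ([457.8, 193.8], 0.69), ([300.1, 168.0], 0.6), ([456.4, 267.0], 0.57)]
electrode_b [([174.3, 206.4], 0.83), ([457.8, 193.8], 0.69), ([300.1, 168.0], 0.6), ([456.4, 267.0], 0.57)]
jar [([521.1, 241.6], 0.95)]
wrist {'fovy': 68.006, 'cx': 319.8469, 'cy': 232.5477, 'k1': 0.0111, 'world_from_camera': [[0.395, 0.8836, 0.2514, 0.3005], [-0.9187, 0.3801, 0.1075, -0.4961], [-0.0006, -0.2734, 0.9619, 0.3846], [0.0, 0.0, 0.0, 1.0]]}
0.95
```

View pics/scene0.png

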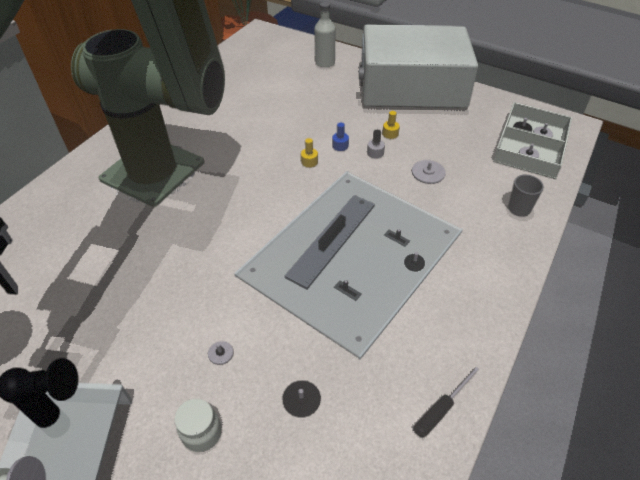

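View pics/top0.png

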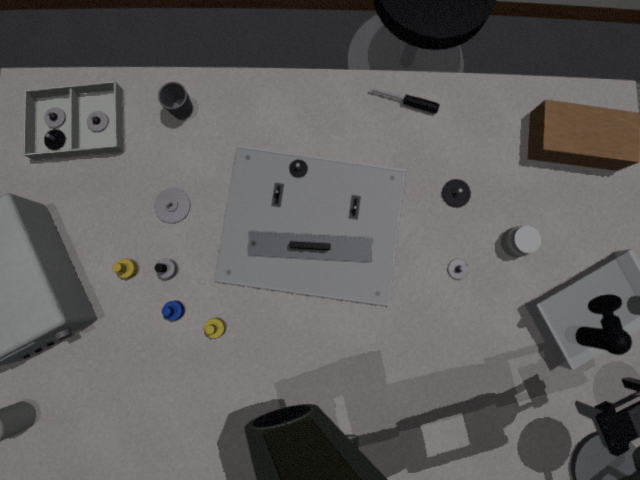

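```bash
python3 - <<'E'
import cv2, numpy as np
t=cv2.imread('pics/top0.png'); s=cv2.imread('pics/scene0.png')
a=cv2.resize(t[140:310,210:410],None,fx=4,fy=3.5,interpolation=cv2.INTER_CUBIC)
a=cv2.resize(t[140:290,210:410],None,fx=4,fy=4,interpolation=cv2.INTER_CUBIC)
cv2.imwrite('pics/ctop.png',a)
b=cv2.resize(t[240:350,100:240],None,fx=3,fy=3,interpolation=cv2.INTER_CUBIC)
c=cv2.resize(s[100:190,280:400],None,fx=3,fy=3,interpolation=cv2.INTER_CUBIC)
h=max(b.shape[0],c.shape[0]);P=lambda x:cv2.copyMakeBorder(x,0,h-x.shape[0],0,0,cv2.BORDER_CONSTANT)
cv2.imwrite('pics/cw.png',np.hstack([P(b),P(c)]))
E
```

```text
(no output)
```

View pics/ctop.png

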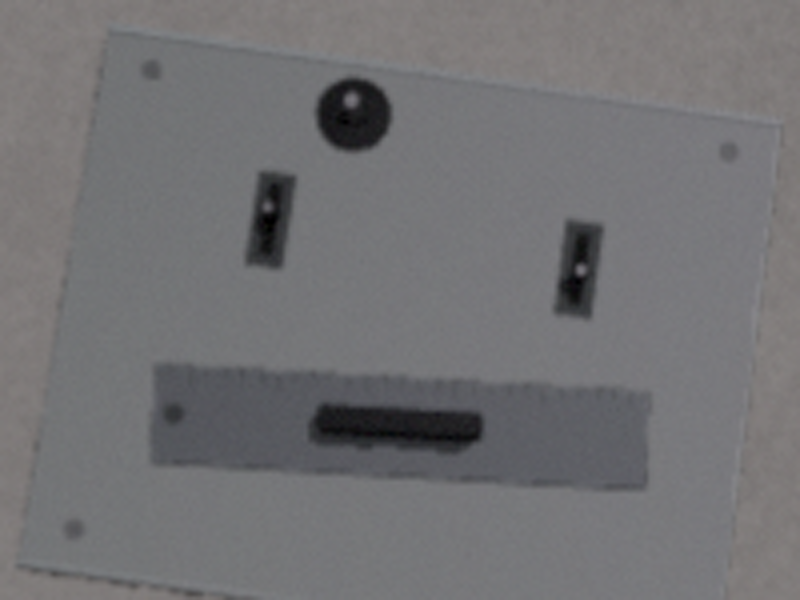

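View pics/cw.png

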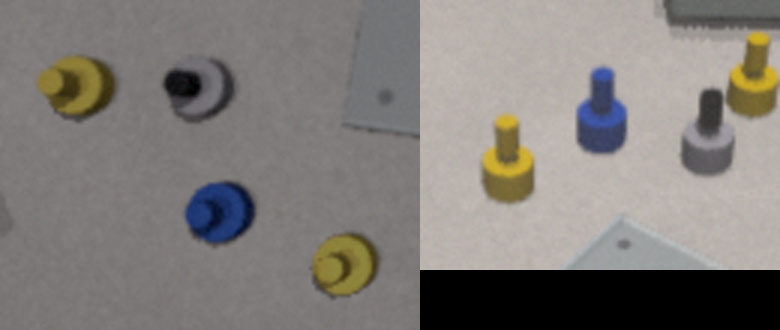

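```bash
cat > h.py <<'E'
import numpy as np, cv2
from scipy.spatial.transform import Rotation as R
def cam(c):
    f=240/np.tan(np.radians(c['fovy'])/2); T=np.array(c['world_from_camera']); return f,T
def px2w(c,p,z):
    f,T=cam(c); p=np.atleast_2d(p).astype(float)
    d=(p-[c['cx'],c['cy']])/f; u=d.copy()
    for _ in range(20): u=d/(1+c['k1']*(u**2).sum(1,keepdims=True))
    ray=np.c_[u[:,0],-u[:,1],-np.ones(len(u))]@T[:3,:3].T
    t=(np.asarray(z)-T[2,3])/ray[:,2]
    return T[:3,3]+ray*t[:,None]
def w2px(c,P):
    f,T=cam(c); q=(np.atleast_2d(P)-T[:3,3])@T[:3,:3]
    u=np.c_[q[:,0]/-q[:,2],q[:,1]/q[:,2]]
    u=u*(1+c['k1']*(u**2).sum(1,keepdims=True)); return u*f+[c['cx'],c['cy']]
E
python3 - <<'E'
from station import manip
from h import *
np.set_printoptions(suppress=True,precision=4)
c=manip.get_calibration('top')
k=lambda l:np.array(l)/4+[210,140]
b=px2w(c,k([(153,363),(652,393),(648,489),(150,463)]),.02);print('bar',b,b.mean(0),[np.linalg.norm(b[i]-b[(i+1)%4]) for i in range(4)])
rib=px2w(c,k([(316,405),(482,412),(481,440),(316,432)]),.05);print('rib',rib.mean(0),[np.linalg.norm(rib[i]-rib[(i+1)%4]) for i in range(4)])
h=px2w(c,k([(258,171),(296,175),(283,268),(246,265),(565,220),(604,224),(592,318),(555,313)]),.01);print('hold',h[:4].mean(0),h[4:].mean(0))
p=px2w(c,k([(268,206),(581,270)]),.035);print('pins',p)
pl=px2w(c,k([(108,29),(783,124),(18,566)]),.01);print('plate',pl,np.linalg.norm(pl[1]-pl[0]),np.linalg.norm(pl[2]-pl[0]))
print('weight base top',px2w(c,np.array([(198,88)])/3+[100,240],.03),'knob',px2w(c,np.array([(178,82)])/3+[100,240],.07))
s=manip.get_calibration('scene')
print('weight scene',px2w(s,np.array([(708-420,140)])/3+[280,100],.025),px2w(s,np.array([(711-420,95)])/3+[280,100],.07))
print(px2w(s,[(347.8,283)],.035))
print(p-w if 0 else np.arctan2(p[1]-p[0],1)[:0])
d=p[0]-p[1];print('pin line ang of normal',np.arctan2(-d[0],d[1]))
d=b[0]-b[1]+b[3]-b[2];print('bar yaw',np.arctan2(-d[0],d[1])); d=pl[0]-pl[1];print('plate yaw',np.arctan2(-d[0],d[1]))
w=manip.get_calibration('wrist');st=manip.state();Rt=R.from_quat(np.roll(st['orientation'],-1)).as_matrix();print(Rt)
T=np.array(w['world_from_camera']);print('cam in tool',Rt.T@(T[:3,3]-st['tool_pos']),Rt.T@T[:3,:3])
E
```

```text
bar [[ 0.5451  0.1569  0.02  ]
 [ 0.5327 -0.1257  0.02  ]
 [ 0.4782 -0.1235  0.02  ]
 [ 0.4884  0.1567  0.02  ]] [0.5111 0.0161 0.02  ] [np.float64(0.2828914035114494), np.float64(0.05449141562029073), np.float64(0.2804224052993551), np.float64(0.05668798307369313)]
rib [0.5107 0.0169 0.05  ] [np.float64(0.09098386401478356), np.float64(0.015410331676802062), np.float64(0.09030325145233595), np.float64(0.014846658365478384)]
hold [0.6309 0.0935 0.01  ] [ 0.6053 -0.0846  0.01  ]
pins [[ 0.6334  0.093   0.035 ]
 [ 0.5998 -0.0837  0.035 ]]
plate [[ 0.7431  0.192   0.01  ]
 [ 0.6934 -0.2036  0.01  ]
 [ 0.4296  0.2309  0.01  ]] 0.39875716356353774 0.31589754771155565
weight base top [[0.4542 0.3359 0.03  ]] knob [[0.4565 0.3373 0.07  ]]
weight scene [[0.4604 0.3345 0.025 ]] [[0.4586 0.3368 0.07  ]]
[[ 0.606  -0.0843  0.035 ]]
[]
pin line ang of normal -0.1875044215466621
bar yaw -0.04007380712923592
plate yaw -0.12497104215122583
[[ 0.3947  0.      0.9188]
 [-0.9188 -0.      0.3947]
 [ 0.     -1.     -0.    ]]
cam in tool [-0.0006 -0.1791  0.0802] [[ 1.     -0.0005  0.0005]
 [ 0.0006  0.2734 -0.9619]
 [ 0.0003  0.9619  0.2734]]
```

```bash
cat >> h.py <<'E'
def plan(st,pos,xang):
    """shift in tool mm and rotvec to a down-pointing pose with tool x at world angle xang"""
    Rt=R.from_quat(np.roll(st['orientation'],-1)).as_matrix()
    c,s=np.cos(xang),np.sin(xang)
    Rd=np.array([[c,0,-s],[s,0,c],[0,-1,0]]) ; 
    return Rt.T@(np.array(pos)-st['tool_pos'])*1000, R.from_matrix(Rt.T@Rd).as_rotvec()
E
python3 - <<'E'
from station import manip
from h import *
print(plan(manip.state(),(.53,.017,.2),-.04))
E
```

```text
(array([-381.42803237,    5.44483467,  493.67593407]), array([ 2.68845655e-05, -1.12501367e+00,  2.99229446e-05]))
```

Request:
{"api": "send_rows", "payload": {"motion": [-38, 0.5, 49, 0, -0.112, 0, -76, 1, 99, 0, -0.225, 0, -114, 1.5, 148, 0, -0.337, 0, -153, 2, 197, 0, -0.45, 0, -191, 2.5, 247, 0, -0.562, 0, -229, 3, 296, 0, -0.675, 0, -267, 3.5, 345, 0, -0.787, 0, -305, 4, 395, 0, -0.9, 0, -343, 4.5, 444, 0, -1.012, 0, -381, 5, 494, 0, -1.125, 0]}}

```text
time: 2.2
tool_pos: [0.5312, 0.0184, 0.2008]
orientation: [-0.707, 0.707, -0.012, 0.013]
contact_force: [-0.0, -0.0, 0.5]
opening: 1.002
```

Request:
{"api": "send_rows", "payload": {"motion": [0, 0, 0, 0, 0, 0]}}

```text
time: 2.33
tool_pos: [0.5323, 0.022, 0.2007]
orientation: [0.707, -0.707, 0.01, -0.011]
contact_force: [-0.8, 0.8, -0.6]
opening: 1.001
```

```bash
python3 - <<'E'
from station import manip
from h import *
import json
st=manip.state(); print(st['tool_pos'],st['time'],st['contact_force'],st['joint_vel'].round(3))
print(plan(st,(.53,.017,.2),-.04))
c=manip.get_calibration('wrist'); im=manip.snapshot('wrist'); cv2.imwrite('pics/w1.png',im[...,::-1])
np.save('w1c.npy',c,allow_pickle=True)
for t in("straightedge","pin_left","pin_right"): print(t,[(d['at'],round(d['conf'],2)) for d in manip.look_for('wrist',t)][:3])
E
```

```text
[0.53232048 0.02196651 0.20074726] 2.325 [-0.79129068  0.80648911 -0.6461296 ] [-0.039 -0.018  0.022 -0.045  0.012  0.   ]
(array([-2.17293554,  0.74277764, -5.03346994]), array([-0.00027095,  0.01027662,  0.00145316]))
straightedge [([299.5, 193.1], 0.67)]
pin_left [([415.1, 136.5], 0.93)]
pin_right [([380.3, 301.1], 0.76), ([301.0, 192.9], 0.57), ([474.5, 183.8], 0.34)]
```

View pics/w1.png

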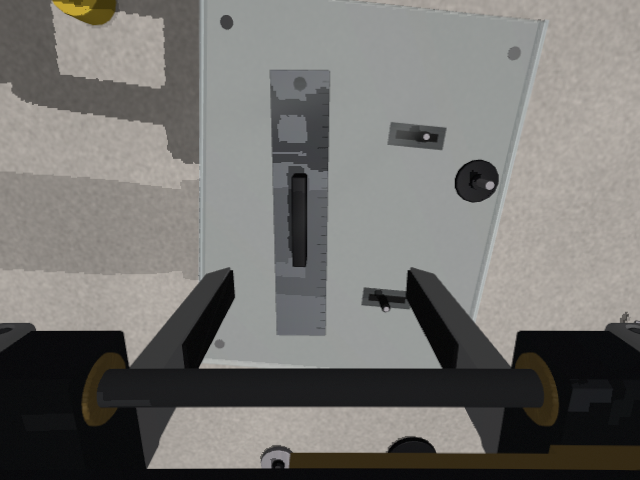

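```bash
python3 - <<'E'
import cv2
t=cv2.imread('pics/w1.png')
cv2.imwrite('pics/w1c.png',cv2.resize(t[60:350,255:455],None,fx=2.05,fy=2.05,interpolation=cv2.INTER_CUBIC))
a=cv2.resize(t[115:160,380:460],None,fx=8,fy=6,interpolation=cv2.INTER_CUBIC);b=cv2.resize(t[280:325,350:430],None,fx=8,fy=6,interpolation=cv2.INTER_CUBIC)
cv2.imwrite('pics/w1p.png',cv2.vconcat([a,b]))
E
```

```text
(no output)
```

View pics/w1c.png

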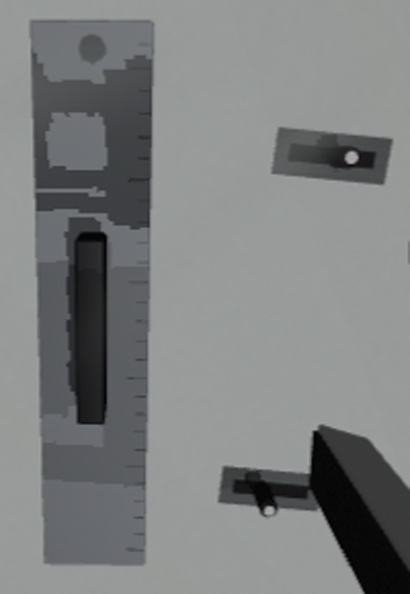

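View pics/w1p.png

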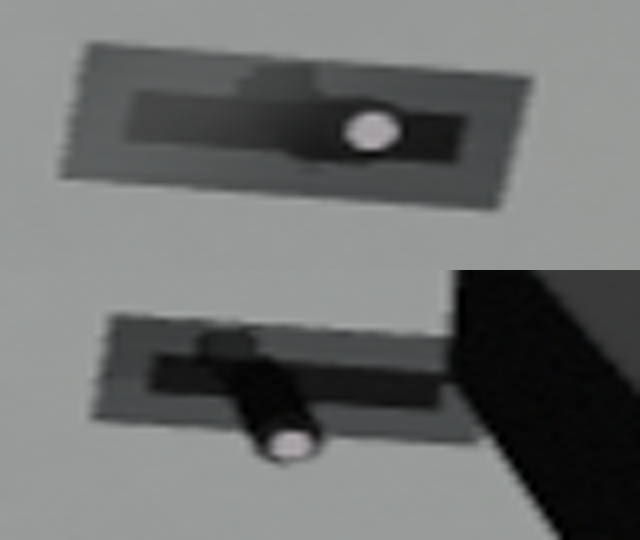

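```bash
python3 - <<'E'
from h import *
np.set_printoptions(suppress=True,precision=4)
c=np.load('w1c.npy',allow_pickle=True).item()
p=px2w(c,[(426.4,136.8),(386.4,308.8)],.035);print(p)
k=lambda l:np.array(l)/2.05+[255,60]
b=px2w(c,k([(31,22),(154,20),(146,563),(44,563)]),.02);print(b,b.mean(0),[np.linalg.norm(b[i]-b[(i+1)%4]) for i in range(4)])
d=b[0]+b[1]-b[2]-b[3];print('bar yaw',np.arctan2(-d[0],d[1]))
d=p[0]-p[1];yp=np.arctan2(-d[0],d[1]);print('pin yaw',yp,np.linalg.norm(d))
r=px2w(c,k([(76,241),(106,241),(104,423),(78,423)]),.05);print('rib',r.mean(0),r)
n=np.array([np.cos(yp),np.sin(yp)]);print('gap',(p[:,:2]-b.mean(0)[:2])@n-.033,'tan',(p[:,:2]-b.mean(0)[:2])@[-n[1],n[0]])
from station import manip
print(plan(manip.state(),(b.mean(0)[0],b.mean(0)[1],.1),np.arctan2(0,1)-.03))
E
```

```text
[[ 0.6346  0.0946  0.035 ]
 [ 0.6011 -0.0825  0.035 ]]
[[ 0.4906  0.1579  0.02  ]
 [ 0.5463  0.1571  0.02  ]
 [ 0.5359 -0.1212  0.02  ]
 [ 0.479  -0.1194  0.02  ]] [0.5129 0.0186 0.02  ] [np.float64(0.055747749305037904), np.float64(0.27853099106716), np.float64(0.0568785328265433), np.float64(0.2775872919021695)]
bar yaw -0.03955930986393393
pin yaw -0.18689057583301802 0.18027477321625746
rib [0.5131 0.0184 0.05  ] [[ 0.5083  0.0623  0.05  ]
 [ 0.5218  0.0619  0.05  ]
 [ 0.5174 -0.0255  0.05  ]
 [ 0.5048 -0.0251  0.05  ]]
gap [0.0724 0.0724] tan [ 0.0973 -0.083 ]
(array([-17.8128, 100.6976,   0.7451]), array([ 0.001 , -0.0077,  0.0005]))
```

Request:
{"api": "send_rows", "payload": {"motion": [-18, 40, 0, 0, -0.005, 0, -18, 90, 0, 0, -0.005, 0, -18, 90, 0, 0, -0.005, 0, -18, 90, 0, 0, -0.005, 0], "fingers": 0}}

```text
time: 3.02
tool_pos: [0.5138, 0.0167, 0.1124]
orientation: [-0.707, 0.707, -0.011, 0.013]
contact_force: [0.4, -0.1, 0.5]
opening: 0.609
```

```bash
python3 - <<'E'
from station import manip
from h import *
st=manip.state(); print(st['tool_pos'],st['time'],st['contact_force'],st['opening'])
print(plan(st,(.5128,.018,.025),-.0396))
E
```

```text
[0.51382565 0.01669616 0.11236357] 3.025 [ 0.44100941 -0.07530415  0.53040758] 0.6089235233339152
(array([-1.31841621, 87.3585002 ,  1.37793908]), array([0.00125802, 0.00486003, 0.00284301]))
```

Request:
{"api": "send_rows", "payload": {"motion": [-1, 40, 1, 0, 0.005, 0.002, -1.3, 75, 1, 0.001, 0.005, 0.002, -1.3, 85, 1, 0.001, 0.005, 0.002, -1.3, 86, 1, 0.001, 0.005, 0.002, -1.3, 86, 1, 0.001, 0.005, 0.002]}}

```text
time: 3.65
tool_pos: [0.5148, 0.0173, 0.0283]
orientation: [-0.707, 0.707, -0.012, 0.016]
contact_force: [0.2, -0.1, -0.3]
opening: 0.499
```

```bash
python3 - <<'E'
from station import manip
from h import *
st=manip.state(); print(st['tool_pos'],st['time'],st['contact_force'],st['opening'])
print(plan(st,(.5128,.018,.026),-.0396))
im=manip.snapshot('wrist'); cv2.imwrite('pics/w2.png',im[...,::-1])
E
```

```text
[0.51476235 0.01728747 0.02833947] 3.65 [ 0.19768108 -0.08721712 -0.27137781] 0.49914355971616464
(array([-2.00002069,  2.32981966,  0.63520834]), array([ 0.00063955, -0.00028349,  0.0046343 ]))
```

View pics/w2.png

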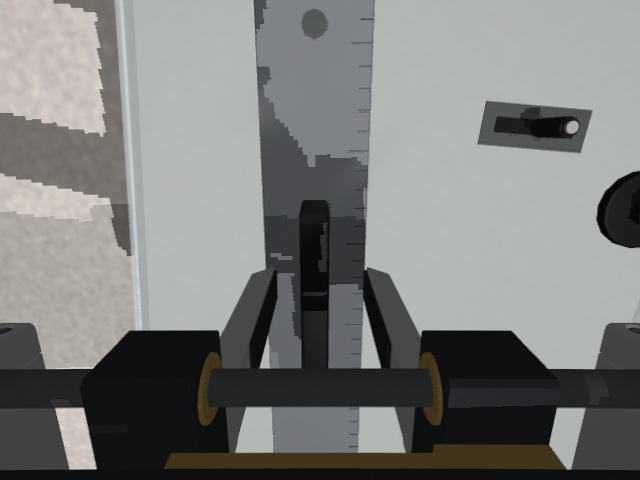

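Request:
{"api": "send_rows", "payload": {"motion": [-1.5, 1.5, 0, 0, 0, 0.004, -1.5, 1.5, 0, 0, 0, 0.004, -1.5, 1.5, 0, 0, 0, 0.004, -1.5, 1.5, 0, 0, 0, 0.004, -1.5, 1.5, 0, 0, 0, 0.004, -1.5, 1.5, 0, 0, 0, 0.004], "fingers": 1, "grip_force": 20}}

```text
time: 4.45
tool_pos: [0.5126, 0.0175, 0.0267]
orientation: [-0.707, 0.707, -0.014, 0.014]
contact_force: [-2.2, -0.9, 3.2]
opening: 0.149
```

```bash
python3 - <<'E'
from station import manip
from h import *
st=manip.state(); print(st['tool_pos'],st['time'],st['contact_force'],st['wrist_torque'],st['opening'])
print(plan(st,(.5128,.018,.026),-.0396))
E
```

```text
[0.51261206 0.01745822 0.02670673] 4.45 [-2.19947194 -0.88929423  3.24878621] [ 0.00055547  0.41815747 -0.0724204 ] 0.14893034590042561
(array([0.16674111, 0.70629532, 0.5492366 ]), array([ 0.00059252, -0.00013954, -0.00066541]))
```

Request:
{"api": "send_rows", "payload": {"motion": [6, -0.2, -0.9, 0, 0.015, 0, 12, -0.3, -1.8, 0, 0.03, 0, 19, -0.3, -2.8, 0, 0.045, 0, 26, -0.3, -3.9, 0, 0.06, 0, 33, -0.3, -4.9, 0, 0.076, 0, 39.5, -0.3, -5.9, 0, 0.092, 0, 46, -0.3, -6.8, 0, 0.108, 0, 52.5, -0.3, -7.8, 0, 0.123, 0, 58, -0.3, -8.6, 0, 0.137, 0, 62, -0.3, -9.2, 0, 0.147, 0]}}

```text
time: 5.7
tool_pos: [0.5746, 0.0057, 0.0268]
orientation: [-0.704, 0.704, -0.066, 0.066]
contact_force: [-1.2, -0.2, -1.9]
opening: 0.146
```

Request:
{"api": "send_rows", "payload": {"motion": [0, 0, 0, 0, 0, 0, 0, 0, 0, 0, 0, 0]}}

```text
time: 5.95
tool_pos: [0.575, 0.0056, 0.0268]
orientation: [-0.704, 0.704, -0.066, 0.066]
contact_force: [0.8, 0.2, -2.3]
opening: 0.15
```

```bash
python3 - <<'E'
from station import manip
from h import *
st=manip.state(); print(st['tool_pos'],st['time'],st['contact_force'],st['wrist_torque'],st['opening'])
print(plan(st,(.5837,.0046,.026),-.187))
c=manip.get_calibration('wrist'); im=manip.snapshot('wrist'); cv2.imwrite('pics/w3.png',im[...,::-1])
c2=manip.get_calibration('top'); im=manip.snapshot('top'); cv2.imwrite('pics/t3.png',im[...,::-1])
t=im[140:290,210:410,::-1]; cv2.imwrite('pics/t3c.png',cv2.resize(t,None,fx=4,fy=4,interpolation=cv2.INTER_CUBIC))
np.save('w3c.npy',c,allow_pickle=True)
E
```

```text
[0.57501601 0.00559625 0.02677862] 5.95 [ 0.78846075  0.1545999  -2.31964863] [-0.0429072  -0.17809704 -0.00087222] 0.1503108593176405
(array([8.7170335 , 0.78274366, 0.64111897]), array([ 0.00066788, -0.00057558,  0.00052176]))
```

View pics/w3.png

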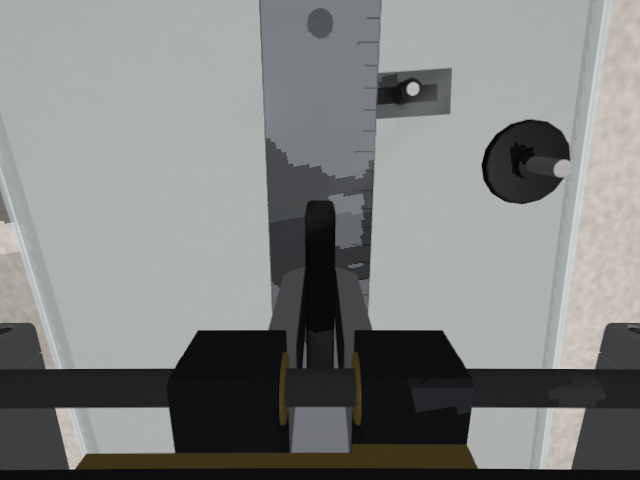

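View pics/t3c.png

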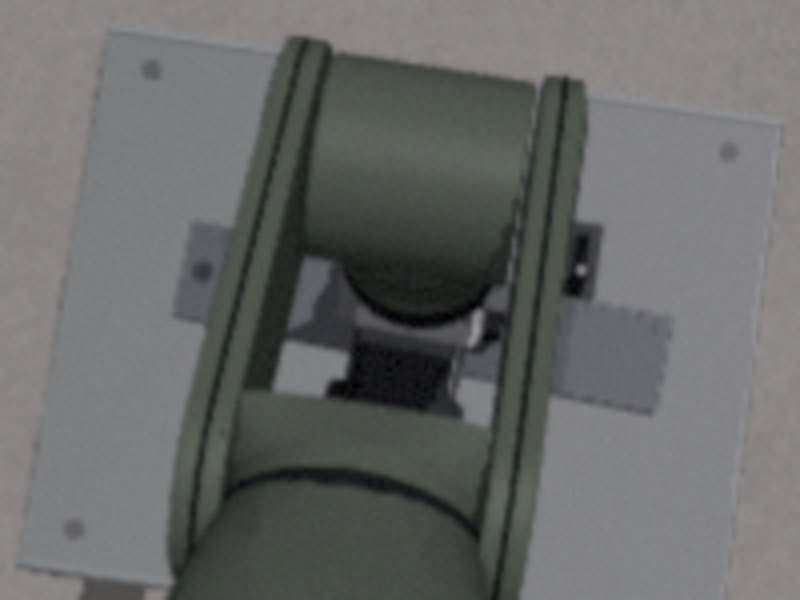

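Request:
{"api": "send_rows", "payload": {"motion": [0.8, 0.3, 0, 0, 0, 0, 1.6, 0.3, 0, 0, 0, 0, 2.4, 0.3, 0, 0, 0, 0, 3.2, 0.3, 0, 0, 0, 0, 4, 0.3, 0, 0, 0, 0]}}

```text
time: 6.68
tool_pos: [0.5784, 0.005, 0.0267]
orientation: [-0.704, 0.704, -0.066, 0.066]
contact_force: [-4.2, 1.4, 5.2]
opening: 0.145
```

```bash
cat > st.py <<'E'
from station import manip
from h import *
np.set_printoptions(suppress=True,precision=3)
st=manip.state(); Rt=R.from_quat(np.roll(st['orientation'],-1)).as_matrix()
print(st['time'],st['tool_pos']*1000,'F tool',Rt.T@st['contact_force'],'M tool',Rt.T@st['wrist_torque'],'M world',st['wrist_torque'],st['opening'])
print(*plan(st,(.5837,.0046,.026),-.187))
E
python3 st.py
```

```text
6.675 [578.442   5.018  26.716] F tool [-4.4   -5.23   0.539] M tool [-0.004  0.024  0.939] M world [ 0.171  0.923 -0.025] 0.14522509154804214
[5.244 0.713 0.57 ] [ 0.001 -0.    -0.001]
```

Request:
{"api": "send_rows", "payload": {"motion": [0.4, 0, 0, 0, 0, 0, 0.8, 0, 0, 0, 0, 0, 1.2, 0, 0, 0, 0, 0]}}

```text
time: 7.05
tool_pos: [0.5796, 0.0048, 0.0267]
orientation: [-0.704, 0.704, -0.066, 0.066]
contact_force: [-4.6, 0.6, 4.1]
opening: 0.146
```

```bash
python3 st.py
```

```text
7.05 [579.631   4.79   26.745] F tool [-4.601 -4.063 -0.227] M tool [-0.034 -0.085  0.743] M world [0.106 0.736 0.084] 0.14614993515908847
[4.034 0.742 0.572] [ 0.001 -0.001 -0.001]
```

Request:
{"api": "send_rows", "payload": {"motion": [0.4, -0.1, 0, 0, 0, 0, 0.8, -0.1, 0, 0, 0, 0, 1.2, -0.1, 0, 0, 0, 0]}}

```text
time: 7.42
tool_pos: [0.5808, 0.0045, 0.0267]
orientation: [-0.704, 0.704, -0.066, 0.066]
contact_force: [-3.6, 0.8, 2.2]
opening: 0.145
```

```bash
python3 st.py
```

```text
7.425 [580.841   4.548  26.75 ] F tool [-3.7   -2.148  0.08 ] M tool [-0.021  0.007  0.614] M world [ 0.094  0.607 -0.008] 0.14534601903719263
[2.8   0.748 0.584] [ 0.001 -0.001 -0.001]
```

Request:
{"api": "send_rows", "payload": {"motion": [0.4, 0, 0, 0, 0, 0, 0.8, 0, 0, 0, 0, 0]}}

```text
time: 7.68
tool_pos: [0.5817, 0.0044, 0.0268]
orientation: [-0.704, 0.704, -0.066, 0.066]
contact_force: [-2.8, 1.1, 2.7]
opening: 0.149
```

```bash
python3 st.py
```

```text
7.675 [581.701   4.397  26.754] F tool [-3.01  -2.656  0.591] M tool [-0.037 -0.016  0.651] M world [0.085 0.647 0.015] 0.14936552365711844
[1.926 0.753 0.572] [ 0.001 -0.    -0.001]
```

Request:
{"api": "send_rows", "payload": {"motion": [0.3, 0, 0, 0, 0, 0, 0.6, 0, 0, 0, 0, 0]}}

```text
time: 7.92
tool_pos: [0.5823, 0.0043, 0.0268]
orientation: [-0.704, 0.704, -0.066, 0.066]
contact_force: [-3.4, -0.3, 2.7]
opening: 0.141
```

```bash
python3 st.py
```

```text
7.925 [582.298   4.299  26.757] F tool [-3.242 -2.685 -0.91 ] M tool [-0.052 -0.024  0.701] M world [0.079 0.698 0.023] 0.14142628339859328
[1.322 0.756 0.558] [ 0.001 -0.001 -0.001]
```

Request:
{"api": "send_rows", "payload": {"motion": [0.2, 0, 0, 0, 0, 0, 0.4, 0, 0, 0, 0, 0]}}

```text
time: 8.18
tool_pos: [0.5827, 0.0042, 0.0268]
orientation: [-0.704, 0.704, -0.066, 0.066]
contact_force: [-3.6, 0.2, 1.9]
opening: 0.147
```

```bash
python3 st.py
```

```text
8.175 [582.736   4.205  26.77 ] F tool [-3.597 -1.922 -0.439] M tool [-0.029 -0.011  0.618] M world [0.087 0.613 0.01 ] 0.1472008530693567
[0.874 0.769 0.569] [ 0.001 -0.001 -0.001]
```

Request:
{"api": "send_rows", "payload": {"motion": [0.2, 0, 0, 0, 0, 0, 0.4, 0, 0, 0, 0, 0]}}

```text
time: 8.43
tool_pos: [0.583, 0.0042, 0.0268]
orientation: [-0.704, 0.704, -0.067, 0.066]
contact_force: [-4.6, 0.7, 2.8]
opening: 0.151
```

```bash
python3 st.py
```

```text
8.425 [582.987   4.165  26.755] F tool [-4.606 -2.796 -0.167] M tool [-0.035 -0.002  0.668] M world [0.09  0.663 0.002] 0.15090672937484245
[0.62  0.754 0.561] [ 0.001 -0.    -0.001]
```

Request:
{"api": "send_rows", "payload": {"motion": [0.2, 0, 0, 0, 0, 0, 0.4, 0, 0, 0, 0, 0]}}

```text
time: 8.68
tool_pos: [0.583, 0.0041, 0.0267]
orientation: [-0.704, 0.704, -0.067, 0.066]
contact_force: [-5.7, 0.2, 4.8]
opening: 0.148
```

```bash
python3 st.py
```

```text
8.675 [583.022   4.14   26.727] F tool [-5.665 -4.749 -0.832] M tool [-0.042  0.021  0.819] M world [ 0.112  0.813 -0.022] 0.1484432949509216
[0.582 0.725 0.579] [ 0.001 -0.    -0.002]
```

```bash
python3 - <<'E'
from station import manip
from h import *
c=manip.get_calibration('wrist'); im=manip.snapshot('wrist')[...,::-1]; cv2.imwrite('pics/w4.png',im)
s=manip.snapshot('scene')[...,::-1]; cv2.imwrite('pics/s4.png',s)
a=cv2.resize(im[50:150,300:460],None,fx=5,fy=5,interpolation=cv2.INTER_CUBIC); 
b=cv2.resize(s[220:320,300:440],None,fx=5,fy=5,interpolation=cv2.INTER_CUBIC)
cv2.imwrite('pics/w4c.png',a);cv2.imwrite('pics/s4c.png',b)
E
python3 st.py
```

```text
8.775 [583.081   4.137  26.767] F tool [-4.569 -4.534 -0.605] M tool [-0.056  0.024  0.784] M world [ 0.091  0.781 -0.024] 0.1474304681095328
[0.523 0.766 0.571] [ 0.001 -0.    -0.002]
```

View pics/w4c.png

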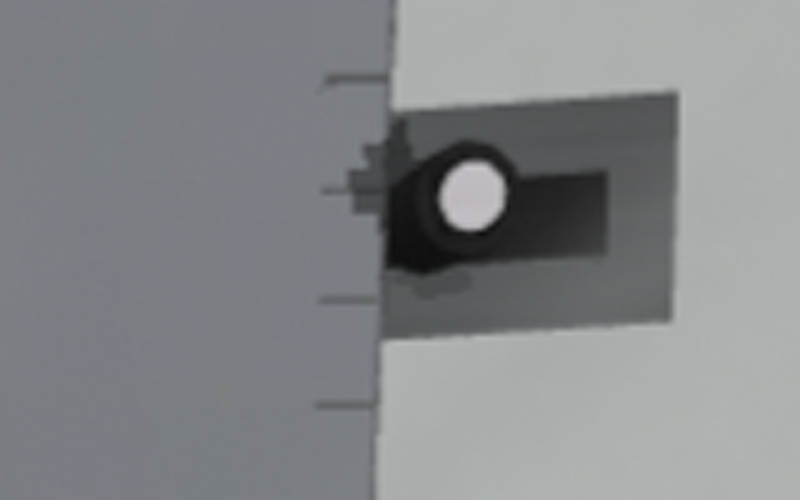

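View pics/s4c.png

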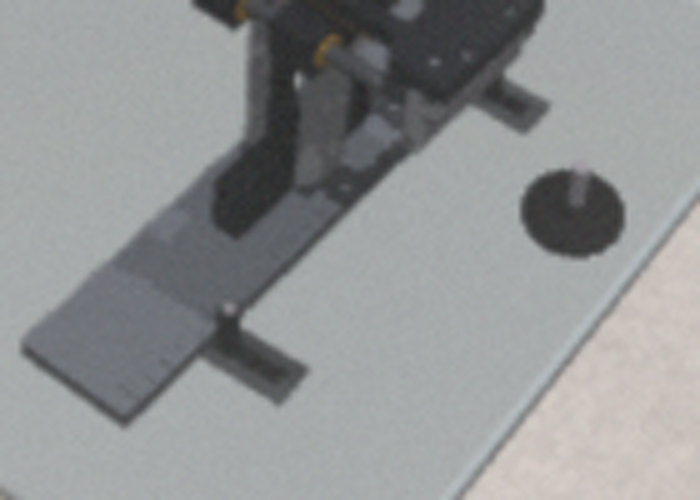

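```bash
python3 - <<'E'
from station import manip
from h import *
c=manip.get_calibration('wrist')
p=px2w(c,[(394.6,88.8)],.035)[0]; e=px2w(c,[(300+391/5,50+100/5),(300+376/5,50+450/5)],.02)
print(p,e); n=np.array([np.cos(-.187),np.sin(-.187)])
d=e[0]-e[1]; yaw=np.arctan2(-d[0],d[1]);n=np.array([np.cos(yaw),np.sin(yaw)]);print(yaw,(p[:2]-e[:,:2])@n)
s=manip.get_calibration('scene')
p=px2w(s,[(300+229/5,220+308/5)],.035)[0]; e=px2w(s,[(300+205/5,220+345/5),(300+128/5,220+415/5)],.02)
n=np.array([np.cos(-.187),np.sin(-.187)]);print(p,e,(p[:2]-e[:,:2])@n)
E
```

```text
[0.63431111 0.09496646 0.035     ] [[0.63082172 0.10578423 0.02      ]
 [0.62477374 0.07393515 0.02      ]]
-0.18766033917068056 [0.0054463 0.0054463]
[ 0.60095359 -0.08323638  0.035     ] [[ 0.59648791 -0.09420534  0.02      ]
 [ 0.5867018  -0.13864355  0.02      ]] [0.00234856 0.00370247]
```

Request:
{"api": "send_rows", "payload": {"motion": [0.2, -0.1, 0, 0, 0, 0, 0.4, -0.1, 0, 0, 0, 0, 0.5, -0.1, 0, 0, 0, 0]}}

```text
time: 9.15
tool_pos: [0.5831, 0.0041, 0.0268]
orientation: [-0.704, 0.704, -0.067, 0.065]
contact_force: [-5.9, 1.0, 4.3]
opening: 0.151
```

```bash
python3 st.py
```

```text
9.15 [583.075   4.136  26.758] F tool [-6.037 -4.305 -0.093] M tool [-0.067  0.01   0.869] M world [ 0.096  0.866 -0.01 ] 0.15058923809269018
[0.53  0.756 0.573] [ 0.001 -0.    -0.003]
```

Request:
{"api": "send_rows", "payload": {"motion": [0.3, -0.1, 0, 0, 0, 0, 0.6, -0.1, 0, 0, 0, 0, 0.7, -0.1, 0, 0, 0, 0, 0.7, -0.1, 0, 0, 0, 0]}}

```text
time: 9.65
tool_pos: [0.5832, 0.0041, 0.0268]
orientation: [-0.704, 0.704, -0.068, 0.065]
contact_force: [-5.8, -0.3, 3.9]
opening: 0.149
```

```bash
python3 st.py
```

```text
9.65 [583.161   4.113  26.805] F tool [-5.653 -3.876 -1.395] M tool [0.006 0.022 0.945] M world [ 0.182  0.928 -0.022] 0.14906175196577154
[0.442 0.803 0.579] [ 0.001 -0.    -0.004]
```

Request:
{"api": "send_rows", "payload": {"motion": [0.4, -0.1, 0, 0, 0, -0.002, 0.8, -0.1, 0, 0, 0, -0.003, 0.9, -0.1, 0, 0, 0, -0.003, 0.9, -0.1, 0, 0, 0, -0.003]}}

```text
time: 10.15
tool_pos: [0.5832, 0.0041, 0.0268]
orientation: [-0.704, 0.704, -0.067, 0.065]
contact_force: [-6.1, 1.0, 5.2]
opening: 0.149
```

```bash
python3 st.py
```

```text
10.15 [583.183   4.087  26.804] F tool [-6.19  -5.156 -0.187] M tool [0.022 0.015 1.086] M world [ 0.223  1.063 -0.016] 0.14860013474224926
[0.415 0.802 0.601] [ 0.001 -0.    -0.003]
```

Request:
{"api": "send_rows", "payload": {"motion": [0.4, -0.3, 0, 0, 0, -0.002, 0.9, -0.4, 0, 0, 0, -0.003, 1.2, -0.4, 0, 0, 0, -0.003, 1.2, -0.4, 0, 0, 0, -0.003]}}

```text
time: 10.65
tool_pos: [0.5833, 0.0041, 0.0268]
orientation: [-0.704, 0.704, -0.067, 0.065]
contact_force: [-6.3, 0.8, 3.5]
opening: 0.148
```

```bash
python3 st.py
```

```text
10.65 [583.25    4.097  26.805] F tool [-6.373 -3.478 -0.441] M tool [0.007 0.015 1.031] M world [ 0.199  1.012 -0.016] 0.1477809093204028
[0.35  0.804 0.579] [ 0.001 -0.    -0.003]
```

Request:
{"api": "send_rows", "payload": {"motion": [0.5, -0.3, 0, 0, 0, -0.002, 1, -0.4, 0, 0, 0, -0.003, 1.5, -0.5, 0, 0, 0, -0.003, 1.5, -0.5, 0, 0, 0, -0.003]}}

```text
time: 11.15
tool_pos: [0.5833, 0.0041, 0.0268]
orientation: [-0.704, 0.704, -0.067, 0.065]
contact_force: [-6.7, -0.0, 3.1]
opening: 0.149
```

```bash
python3 st.py;  python3 - <<'E'
from station import manip
from h import *
c=manip.get_calibration('wrist'); im=manip.snapshot('wrist')[...,::-1]; cv2.imwrite('pics/w5.png',im)
a=cv2.resize(im[50:150,300:460],None,fx=5,fy=5,interpolation=cv2.INTER_CUBIC); cv2.imwrite('pics/w5c.png',a)
E
```

```text
11.15 [583.312   4.087  26.782] F tool [-6.539 -3.045 -1.274] M tool [ 0.02  -0.012  1.073] M world [0.219 1.051 0.01 ] 0.1488142770586387
[0.288 0.78  0.577] [ 0.001 -0.    -0.003]
```

View pics/w5c.png

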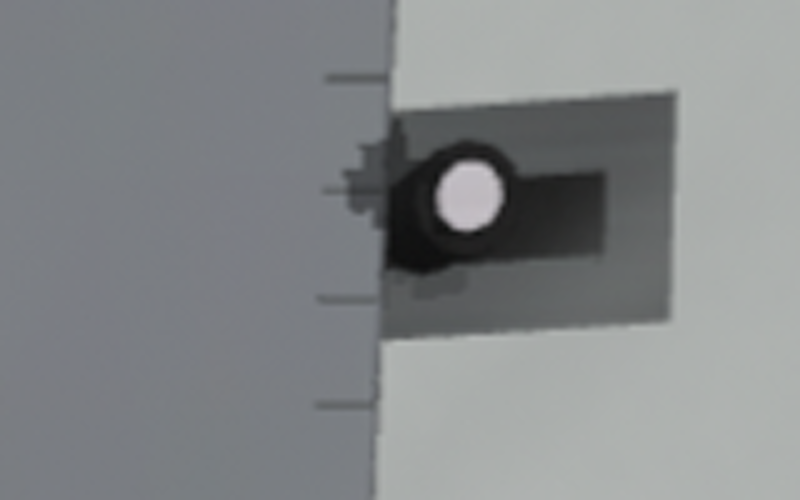

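Request:
{"api": "send_rows", "payload": {"motion": [0.6, -0.3, 0, 0, 0, -0.002, 1.2, -0.4, 0, 0, 0, -0.003, 1.8, -0.5, 0, 0, 0, -0.003, 2.2, -0.6, 0, 0, 0, -0.003, 2.2, -0.6, 0, 0, 0, -0.003]}}

```text
time: 11.82
tool_pos: [0.5834, 0.0041, 0.0268]
orientation: [-0.704, 0.704, -0.068, 0.064]
contact_force: [-7.8, 0.8, 4.6]
opening: 0.148
```

```bash
python3 st.py
```

```text
11.825 [583.435   4.079  26.814] F tool [-7.835 -4.567 -0.633] M tool [-0.043  0.053  1.492] M world [ 0.235  1.474 -0.054] 0.14845969800952433
[0.167 0.813 0.562] [ 0.001 -0.    -0.004]
```

Request:
{"api": "send_rows", "payload": {"motion": [1.2, -0.3, 0, 0, 0, -0.002, 1.2, -0.3, 0, 0, 0, -0.002, 1.2, -0.3, 0, 0, 0, -0.002, 1.2, -0.3, 0, 0, 0, -0.002]}}

```text
time: 12.32
tool_pos: [0.5835, 0.0041, 0.0268]
orientation: [-0.704, 0.704, -0.068, 0.064]
contact_force: [-6.7, 1.2, 4.6]
opening: 0.147
```

```bash
python3 st.py
```

```text
12.325 [583.454   4.075  26.83 ] F tool [-6.812 -4.55  -0.065] M tool [-0.044  0.005  1.152] M world [ 0.171  1.14  -0.007] 0.14709535639068758
[0.148 0.829 0.563] [ 0.001  0.    -0.005]
```

Request:
{"api": "send_rows", "payload": {"motion": [0.6, -0.1, 0, 0, 0, -0.001, 0.4, -0.1, 0, 0, 0, -0.001, 0.2, 0, 0, 0, 0, 0, 0.2, 0, 0, 0, 0, 0]}}

```text
time: 12.82
tool_pos: [0.5834, 0.0041, 0.0268]
orientation: [-0.704, 0.704, -0.068, 0.064]
contact_force: [-5.0, -0.0, 3.5]
opening: 0.143
```

```bash
python3 st.py
```

```text
12.825 [583.408   4.076  26.839] F tool [-4.923 -3.449 -0.983] M tool [-0.034  0.009  0.832] M world [ 0.121  0.824 -0.01 ] 0.1430245588365171
[0.195 0.837 0.57 ] [ 0.001 -0.    -0.006]
```

Request:
{"api": "send_rows", "payload": {"motion": [0, 0, 0, 0, 0, 0, 0, 0, 0, 0, 0, 0], "grip_force": 5}}

```text
time: 13.08
tool_pos: [0.5834, 0.0041, 0.0268]
orientation: [-0.704, 0.704, -0.068, 0.064]
contact_force: [-4.4, 1.4, 3.5]
opening: 0.145
```

```bash
python3 st.py
```

```text
13.075 [583.42    4.068  26.821] F tool [-4.647 -3.429  0.569] M tool [-0.049  0.048  0.806] M world [ 0.101  0.801 -0.049] 0.14502370922221924
[0.181 0.819 0.576] [ 0.001 -0.    -0.006]
```

Request:
{"api": "send_rows", "payload": {"motion": [0, 0, 0, 0, 0, 0, 0, 0, 0, 0, 0, 0, 0, 0, 0, 0, 0, 0], "fingers": 0.4}}

```text
time: 13.45
tool_pos: [0.5844, 0.0038, 0.0271]
orientation: [-0.704, 0.704, -0.067, 0.065]
contact_force: [0.7, -0.2, 0.0]
opening: 0.299
```

```bash
python3 st.py;  python3 - <<'E'
from station import manip
from h import *
im=manip.snapshot('wrist')[...,::-1]; cv2.imwrite('pics/w6.png',im)
cv2.imwrite('pics/w6c.png',cv2.resize(im[50:150,300:460],None,fx=5,fy=5,interpolation=cv2.INTER_CUBIC))
E
```

```text
13.45 [584.442   3.827  27.126] F tool [ 0.768 -0.015 -0.062] M tool [ 0.021 -0.022 -0.048] M world [ 0.012 -0.051  0.022] 0.2993261177920944
[-0.869  1.128  0.623] [ 0.001 -0.    -0.004]
```

View pics/w6.png

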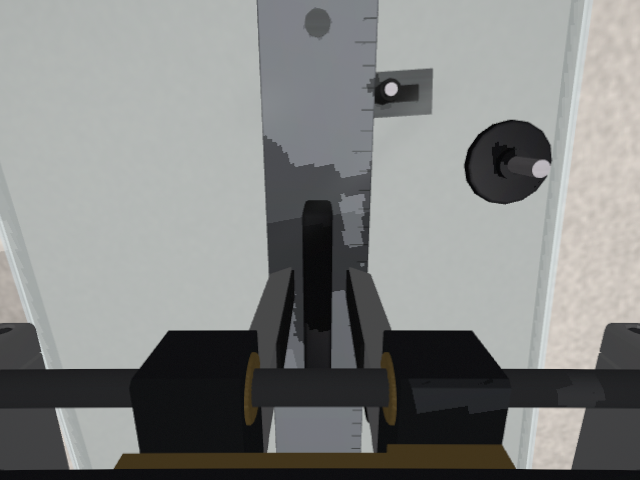

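View pics/w6c.png

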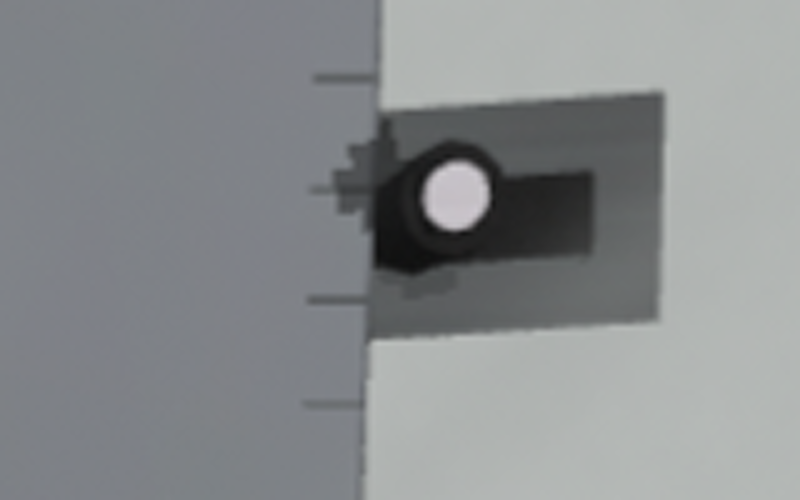

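Request:
{"api": "send_rows", "payload": {"motion": [0, -20, 0, 0, 0, 0, 0, -60, 0, 0, 0, 0, 0, -110, 0, 0, 0, 0, 0, -160, 0, 0, 0, 0]}}

```text
time: 14.0
tool_pos: [0.5852, 0.0039, 0.1902]
orientation: [-0.704, 0.704, -0.067, 0.065]
contact_force: [1.5, -0.6, -0.3]
opening: 0.3
```

```bash
python3 - <<'E'
from station import manip
from h import *
np.set_printoptions(suppress=True,precision=4)
c=manip.get_calibration('top')
print(px2w(c,np.array([(198,88),(218,212),(75,85),(345,264)])/3+[100,240],.03))
st=manip.state();print(st['tool_pos'],st['contact_force'],plan(st,(.457,.30,.2),0),plan(st,(.457,.30,.2),.6))
E
```

```text
[[0.4542 0.3359 0.03  ]
 [0.3635 0.3165 0.03  ]
 [0.4547 0.4286 0.03  ]
 [0.3277 0.2214 0.03  ]]
[0.5852 0.0039 0.1902] [ 1.4576 -0.6005 -0.2852] (array([-181.0127,   -9.7567,  267.0507]), array([ 0.001 , -0.1871, -0.0021])) (array([-181.0127,   -9.7567,  267.0507]), array([ 0.0003, -0.7871, -0.0024]))
```

Request:
{"api": "send_rows", "payload": {"motion": [-30, -2, 44, 0, -0.03, 0, -60, -4, 89, 0, -0.06, 0, -90, -6, 133, 0, -0.09, 0, -120, -8, 178, 0, -0.12, 0, -151, -10, 222, 0, -0.15, 0, -181, -10, 267, 0, -0.187, 0, -181, -10, 267, 0, -0.187, 0, -181, -10, 267, 0, -0.187, 0], "fingers": -0.1}}

```text
time: 15.0
tool_pos: [0.4574, 0.2998, 0.2013]
orientation: [-0.707, 0.707, -0.0, -0.0]
contact_force: [0.7, -0.7, -0.4]
opening: 0.553
```

```bash
python3 - <<'E'
from station import manip
from h import *
np.set_printoptions(suppress=True,precision=4)
st=manip.state();print(st['tool_pos'],st['time'],st['opening'])
c=manip.get_calibration('wrist'); im=manip.snapshot('wrist')[...,::-1]; cv2.imwrite('pics/w7.png',im); np.save('w7c.npy',c,allow_pickle=True)
for d in manip.look_for('wrist','weight'): print(d['at'],d['conf'])
print(w2px(c,[(.457,.336,.03),(.457,.336,.07)]))
ct=manip.get_calibration('top');im=manip.snapshot('top')[...,::-1]; cv2.imwrite('pics/t7.png',im);cv2.imwrite('pics/t7c.png',cv2.resize(im[140:290,210:410],None,fx=4,fy=4,interpolation=cv2.INTER_CUBIC))
E
```

```text
[0.4574 0.2998 0.2013] 15.0 0.5525000581926081
[320.1, 170.7] 0.88
[225.4, 191.4] 0.84
[196.9, 278.2] 0.84
[318.6, 69.6] 0.73
[[319.237  178.3091]
 [319.1578 184.1465]]
```

View pics/w7.png

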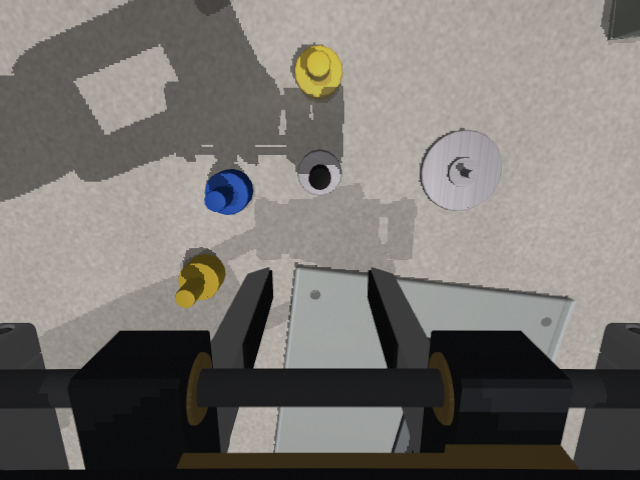

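View pics/t7c.png

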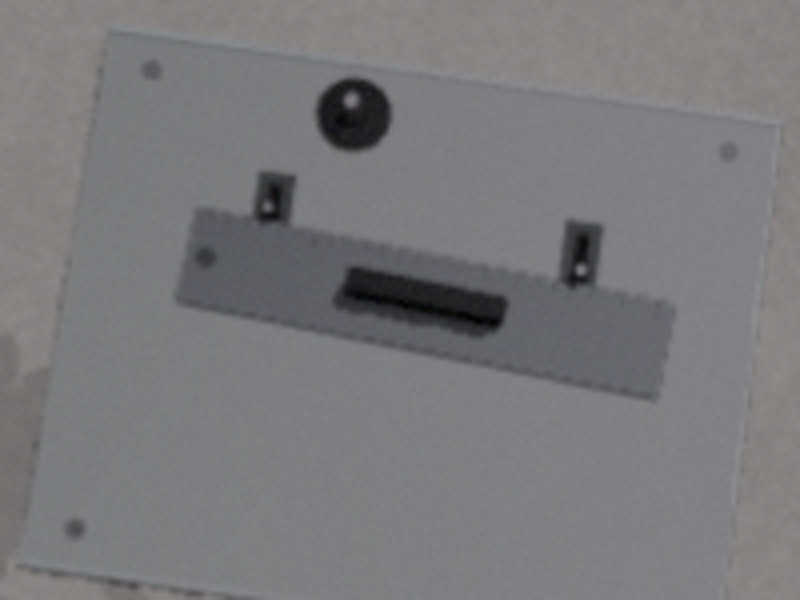

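```bash
python3 - <<'E'
from station import manip
from h import *
np.set_printoptions(suppress=True,precision=4)
c=np.load('w7c.npy',allow_pickle=True).item()
k=px2w(c,[(320,177)],.07)[0]; print(k,px2w(c,[(320,172)],.03))
ct=manip.get_calibration('top')
b=px2w(ct,np.array([(196,208),(675,304),(659,401),(177,301)])/4+[210,140],.02);print(b,b.mean(0))
d=b[0]-b[1]+b[3]-b[2];print(np.arctan2(-d[0],d[1]))
print(plan(manip.state(),(k[0],k[1],.048),0))
E
python3 -c "
import cv2;t=cv2.imread('pics/w7.png');cv2.imwrite('pics/w7c.png',cv2.resize(t[135:225,270:390],None,fx=5,fy=5,interpolation=cv2.INTER_CUBIC))"
```

```text
[0.4577 0.3422 0.07  ] [[0.4577 0.3421 0.03  ]]
[[ 0.6348  0.1355  0.02  ]
 [ 0.584  -0.1388  0.02  ]
 [ 0.5282 -0.1297  0.02  ]
 [ 0.5808  0.1445  0.02  ]] [0.5819 0.0029 0.02  ]
-0.18650106479576106
(array([  0.0464, 152.5963,  43.6005]), array([ 0.0009, -0.0023, -0.0016]))
```

View pics/w7c.png

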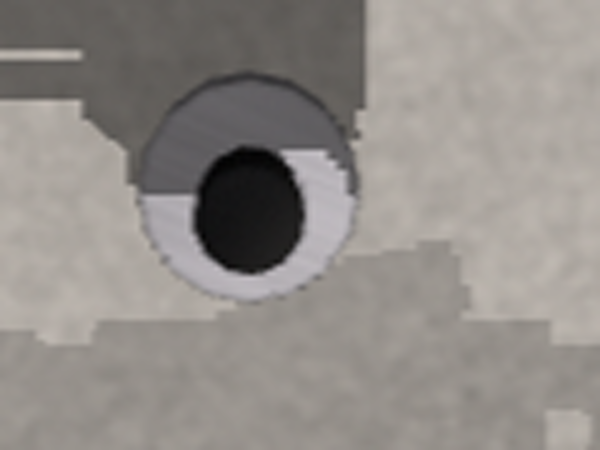

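Request:
{"api": "send_rows", "payload": {"motion": [0, 10, 20, 0, 0, 0, 0, 50, 40, 0, 0, 0, 0, 100, 40, 0, 0, -0.001, 0, 125, 40, 0, -0.002, -0.001, 0, 125, 40, 0, -0.002, -0.001]}}

```text
time: 15.78
tool_pos: [0.4554, 0.3377, 0.0721]
orientation: [-0.706, 0.708, -0.003, -0.002]
contact_force: [1.0, -0.6, -0.3]
opening: 0.551
```

```bash
python3 - <<'E'
from station import manip
from h import *
np.set_printoptions(suppress=True,precision=4)
st=manip.state();print(st['tool_pos'],st['time'],st['opening'])
c=manip.get_calibration('wrist'); im=manip.snapshot('wrist')[...,::-1]; cv2.imwrite('pics/w8.png',im); np.save('w8c.npy',c,allow_pickle=True)
print(plan(st,(.4577,.339,.043),0), w2px(c,[(.4577,.339,.07)]))
E
```

```text
[0.4554 0.3377 0.0721] 15.775 0.5512979056073151
(array([ 2.4902, 29.113 ,  1.4207]), array([ 0.0039, -0.0009, -0.0069])) [[323.6848 280.9625]]
```

View pics/w8.png

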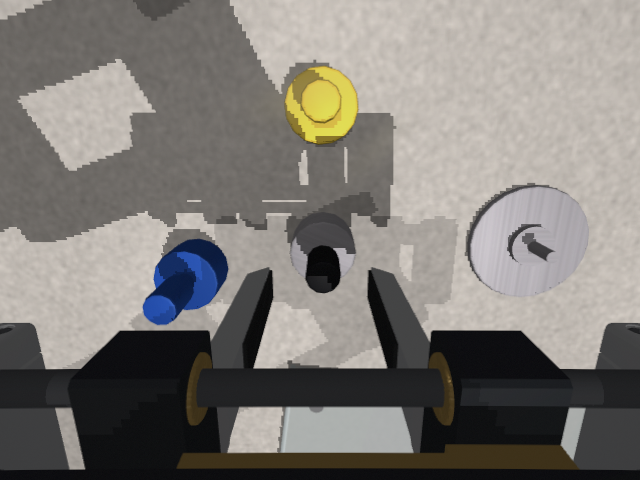

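Request:
{"api": "send_rows", "payload": {"motion": [2.4, 5, 3.3, 0.003, 0, -0.006, 2.4, 20, 3.3, 0.004, 0, -0.006, 2.4, 29, 3.3, 0.004, 0, -0.006, 2.4, 29, 3.3, 0.004, 0, -0.006]}}

```text
time: 16.32
tool_pos: [0.4585, 0.3412, 0.0441]
orientation: [0.707, -0.707, 0.0, -0.001]
contact_force: [0.4, -0.1, -0.2]
opening: 0.55
```

Request:
{"api": "send_rows", "payload": {"motion": [0, 0, 0, 0, 0, 0, 0, 0, 0, 0, 0, 0, 0, 0, 0, 0, 0, 0, 0, 0, 0, 0, 0, 0, 0, 0, 0, 0, 0, 0], "fingers": 1, "grip_force": 20}}

```text
time: 16.95
tool_pos: [0.458, 0.3413, 0.0443]
orientation: [0.707, -0.707, 0.0, -0.0]
contact_force: [-2.7, 0.9, 2.2]
opening: 0.206
```

```bash
python3 - <<'E'
from station import manip
from h import *
np.set_printoptions(suppress=True,precision=4)
st=manip.state();print(st['tool_pos'],st['time'],st['opening']*94,st['contact_force'])
c=manip.get_calibration('wrist'); im=manip.snapshot('wrist')[...,::-1]; cv2.imwrite('pics/w9.png',im)
print(plan(st,(.4577,.341,.043),0))
E
```

```text
[0.458  0.3413 0.0443] 16.95 19.401940825759862 [-2.6814  0.8549  2.1986]
(array([-0.2734,  1.2642, -0.3013]), array([-0.001 , -0.0009, -0.    ]))
```

View pics/w9.png

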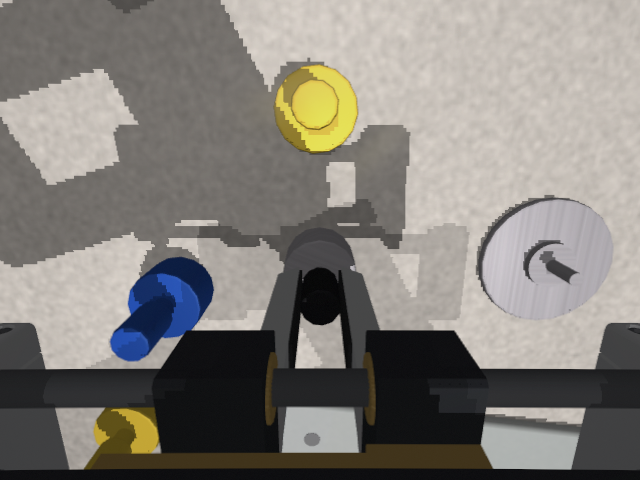

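Request:
{"api": "send_rows", "payload": {"motion": [0, -5, 0, 0, 0, 0, 0, -25, 0, 0, 0, 0, 0, -60, 0, 0, 0, 0, 0, -85, 0, 0, 0, 0, 0, -85, 0, 0, 0, 0], "grip_force": 30}}

```text
time: 17.62
tool_pos: [0.4598, 0.3419, 0.1311]
orientation: [0.708, -0.706, -0.001, -0.002]
contact_force: [-0.2, -0.2, -5.4]
opening: 0.204
```

```bash
python3 - <<'E'
from station import manip
from h import *
np.set_printoptions(suppress=True,precision=4)
st=manip.state();print(st['tool_pos'],st['time'],st['opening']*94,st['contact_force'])
print(plan(st,(.5955,.088,.130),0))
E
```

```text
[0.4598 0.3419 0.1311] 17.625 19.160447352370575 [-0.1708 -0.2358 -5.4361]
(array([ 135.9637,    0.9715, -253.7789]), array([-0.0031, -0.001 ,  0.0047]))
```

Request:
{"api": "send_rows", "payload": {"motion": [11, 0, -20, 0, 0, 0, 29, 0, -54, 0, 0, 0.001, 48, 0, -90, 0, 0, 0.002, 68, 0, -127, 0, 0, 0.003, 88, 0, -164, 0, 0, 0.004, 108, 0, -201, -0.001, 0, 0.004, 126, 0, -235, -0.002, 0, 0.004, 136, 0, -253, -0.002, 0, 0.004, 136, 0, -253, -0.002, 0, 0.004, 136, 0, -253, -0.002, 0, 0.004]}}

```text
time: 18.88
tool_pos: [0.5944, 0.0899, 0.1301]
orientation: [0.708, -0.706, 0.001, 0.0]
contact_force: [-0.2, -0.1, -4.8]
opening: 0.203
```

```bash
python3 - <<'E'
from station import manip
from h import *
np.set_printoptions(suppress=True,precision=4)
st=manip.state();print(st['tool_pos'],st['time'],st['opening']*94,st['contact_force'])
print(plan(st,(.5955,.088,.07),0))
c=manip.get_calibration('wrist'); im=manip.snapshot('wrist')[...,::-1]; cv2.imwrite('pics/w10.png',im)
E
```

```text
[0.5944 0.0899 0.1301] 18.875 19.11312194510078 [-0.1954 -0.0903 -4.7656]
(array([ 1.167 , 60.0975, -2.0719]), array([-0.0021, -0.0003, -0.0014]))
```

View pics/w10.png

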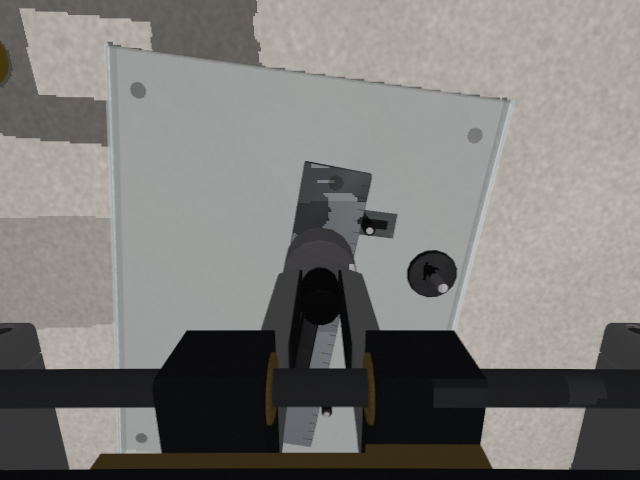

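Request:
{"api": "send_rows", "payload": {"motion": [1, 10, -2, -0.001, 0, -0.001, 1, 25, -2, -0.002, 0, -0.001, 1, 42, -2, -0.002, 0, -0.001, 1, 55, -2, -0.002, 0, -0.001, 1, 61, -2, -0.002, 0, -0.001, 1, 61, -2, -0.002, 0, -0.001]}}

```text
time: 19.68
tool_pos: [0.5951, 0.0882, 0.0686]
orientation: [-0.707, 0.707, -0.0, -0.0]
contact_force: [0.4, 0.1, -4.5]
opening: 0.208
```

```bash
cat > s2.py <<'E'
from station import manip
from h import *
np.set_printoptions(suppress=True,precision=4)
st=manip.state();print(st['tool_pos'],st['time'],st['opening']*94,st['contact_force'],st['wrist_torque'])
print(*plan(st,(.5955,.088,.0643),0))
E
python3 s2.py
```

```text
[0.5951 0.0882 0.0686] 19.675 19.595995356413866 [ 0.3928  0.1022 -4.5145] [ 0.0305 -0.0767 -0.0023]
[ 0.4466  4.3141 -0.2165] [ 0.0002  0.0002 -0.0011]
```

Request:
{"api": "send_rows", "payload": {"motion": [0, 1, 0, 0, 0, 0, 0, 2, 0, 0, 0, 0, 0, 3, 0, 0, 0, 0, 0, 3, 0, 0, 0, 0]}}

```text
time: 20.18
tool_pos: [0.5951, 0.0882, 0.0657]
orientation: [-0.707, 0.707, -0.0, -0.0]
contact_force: [0.1, 0.2, -3.9]
opening: 0.208
```

```bash
python3 s2.py
```

```text
[0.5951 0.0882 0.0657] 20.175 19.506104418685958 [ 0.0828  0.1677 -3.9473] [-0.0306 -0.0942  0.0559]
[ 0.4466  1.4049 -0.208 ] [ 0.0002  0.0003 -0.001 ]
```

Request:
{"api": "send_rows", "payload": {"motion": [0, 0.5, 0, 0, 0, 0, 0, 1, 0, 0, 0, 0]}}

```text
time: 20.42
tool_pos: [0.5951, 0.0882, 0.0647]
orientation: [-0.707, 0.707, -0.0, -0.0]
contact_force: [0.6, -0.3, -4.7]
opening: 0.207
```

```bash
python3 s2.py
```

```text
[0.5951 0.0882 0.0647] 20.425 19.485670835953858 [ 0.6389 -0.3075 -4.6837] [-0.0684 -0.0866  0.0107]
[ 0.3909  0.4205 -0.2196] [ 0.0002  0.0002 -0.0009]
```

Request:
{"api": "send_rows", "payload": {"motion": [0, 0.2, 0, 0, 0, 0, 0, 0.5, 0, 0, 0, 0]}}

```text
time: 20.68
tool_pos: [0.5951, 0.0882, 0.0643]
orientation: [-0.707, 0.707, -0.0, -0.0]
contact_force: [-1.3, -0.2, -3.4]
opening: 0.204
```

```bash
python3 s2.py
```

```text
[0.5951 0.0882 0.0643] 20.675 19.161001021175107 [-1.2781 -0.1977 -3.3715] [-0.0149 -0.0016  0.0378]
[ 0.3603  0.0379 -0.2045] [ 0.0002  0.0002 -0.0009]
```

Request:
{"api": "send_rows", "payload": {"motion": [0, 0.2, 0, 0, 0, 0, 0, 0.5, 0, 0, 0, 0]}}

```text
time: 20.92
tool_pos: [0.5952, 0.0882, 0.0643]
orientation: [-0.707, 0.707, -0.0, -0.0]
contact_force: [-1.7, 0.9, 0.1]
opening: 0.208
```

```bash
python3 s2.py
```

```text
[0.5952 0.0882 0.0643] 20.925 19.559726438106015 [-1.6636  0.9047  0.086 ] [-0.0413  0.2822 -0.0729]
[ 0.3459  0.0098 -0.2269] [ 0.0002  0.0003 -0.0009]
```

Request:
{"api": "send_rows", "payload": {"motion": [0, 0, 0, 0, 0, 0, 0, 0, 0, 0, 0, 0], "grip_force": 4}}

```text
time: 21.18
tool_pos: [0.5953, 0.0882, 0.0642]
orientation: [-0.707, 0.707, -0.0, -0.0]
contact_force: [0.4, 0.9, -3.6]
opening: 0.208
```

Request:
{"api": "send_rows", "payload": {"motion": [0, 0, 0, 0, 0, 0, 0, 0, 0, 0, 0, 0, 0, 0, 0, 0, 0, 0, 0, 0, 0, 0, 0, 0], "fingers": 0.2}}

```text
time: 21.68
tool_pos: [0.5956, 0.0882, 0.0645]
orientation: [-0.707, 0.707, 0.0, -0.0]
contact_force: [0.2, 1.1, 0.3]
opening: 0.4
```

```bash
python3 s2.py; python3 - <<'E'
from station import manip
import cv2
cv2.imwrite('pics/w11.png',manip.snapshot('wrist')[...,::-1])
E
```

```text
[0.5956 0.0882 0.0645] 21.675 37.603716579794316 [0.2038 1.0529 0.2897] [-0.0613 -0.0769  0.044 ]
[-0.0685  0.2456 -0.1848] [0.0002 0.0003 0.    ]
```

View pics/w11.png

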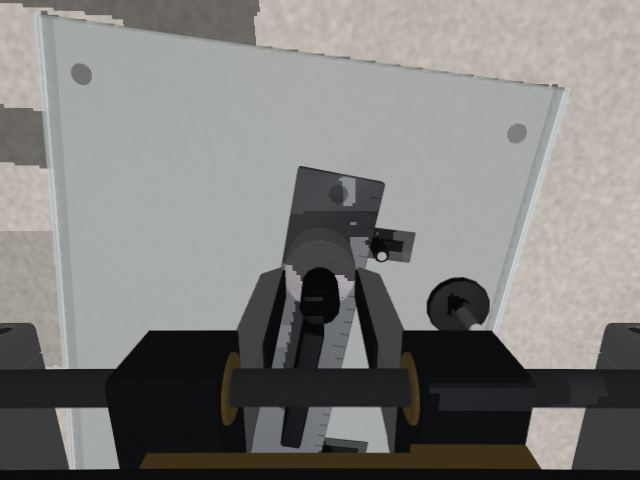

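Released; both sides clear of the knob. Rise straight up and away, then check.

Request:
{"api": "send_rows", "payload": {"motion": [0, -10, 0, 0, 0, 0, 0, -40, 0, 0, 0, 0, 0, -80, 0, 0, 0, 0, 0, -130, 0, 0, 0, 0, 0, -140, 40, 0, 0, 0, 0, -140, 90, 0, 0, 0, 0, -140, 140, 0, 0, 0, 0, -140, 140, 0, 0, 0]}}

```text
time: 22.72
tool_pos: [0.595, 0.2316, 0.2052]
orientation: [0.707, -0.707, -0.002, 0.002]
contact_force: [0.3, -0.0, -0.6]
opening: 0.399
```

```bash
python3 s2.py; python3 - <<'E'
from station import manip
import cv2
t=manip.snapshot('top')[...,::-1];s=manip.snapshot('scene')[...,::-1]
cv2.imwrite('pics/t12.png',cv2.resize(t[140:290,210:410],None,fx=4,fy=4,interpolation=cv2.INTER_CUBIC))
cv2.imwrite('pics/s12.png',cv2.resize(s[170:320,270:470],None,fx=4,fy=4,interpolation=cv2.INTER_CUBIC))
E
```

```text
[0.595  0.2316 0.2052] 22.725 37.50886035452483 [ 0.2655 -0.0246 -0.6278] [-0.0283 -0.0768  0.0016]
[  -0.3212  140.7445 -143.7181] [-0.0008  0.0051  0.0007]
```

View pics/t12.png

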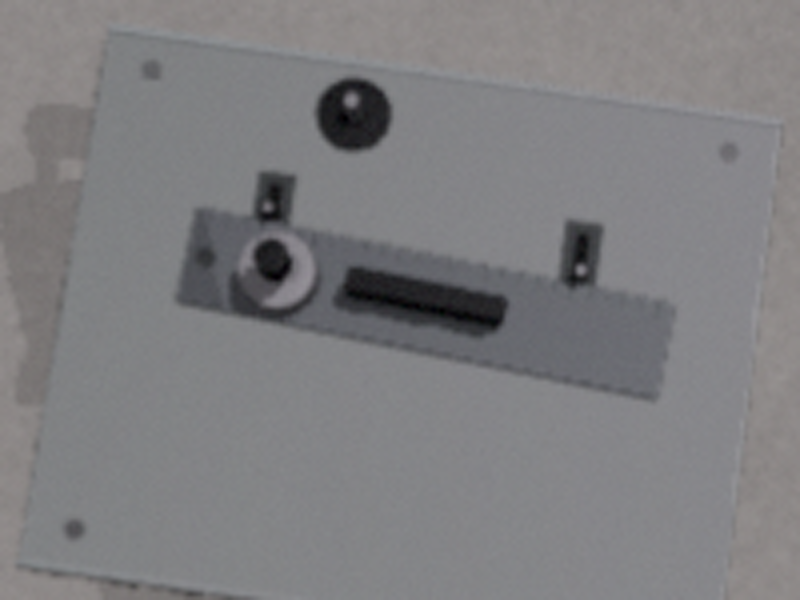

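View pics/s12.png

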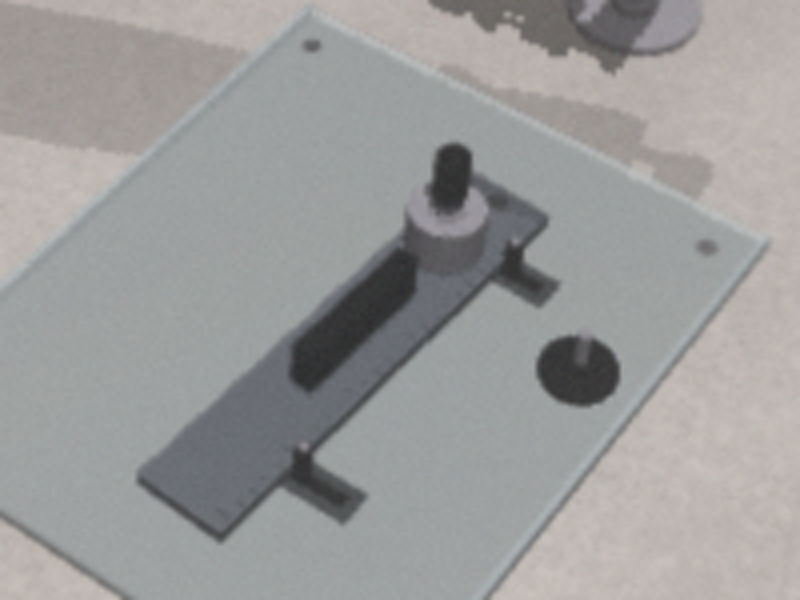

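Request:
{"api": "send_rows", "payload": {"motion": [0, 0, -50, 0, 0, 0, 0, 0, -110, 0, 0, 0, 0, 0, -170, 0, 0, 0, 0, 0, -230, 0, 0, 0, 0, 0, -290, 0, 0, 0, 0, 0, -320, 0, 0, 0, 0, 40, -320, 0, 0, 0, 0, 70, -320, 0, 0, 0, 0, 70, -320, 0, 0, 0, 0, 70, -320, 0, 0, 0]}}

```text
time: 24.08
tool_pos: [0.5965, -0.0928, 0.1365]
orientation: [-0.707, 0.708, 0.001, 0.001]
contact_force: [-0.5, -0.0, 1.2]
opening: 0.399
```

```bash
python3 - <<'E'
from station import manip
from h import *
c=manip.get_calibration('wrist'); np.save('w13c.npy',c,allow_pickle=True)
im=manip.snapshot('wrist')[...,::-1]; cv2.imwrite('pics/w13.png',im)
p=w2px(c,[(.6011,-.083,.035),(.6346,.0946,.035)]);print(p)
E
```

```text
[[325.03517689 221.75266176]
 [376.17436132 -34.70551543]]
```

View pics/w13.png

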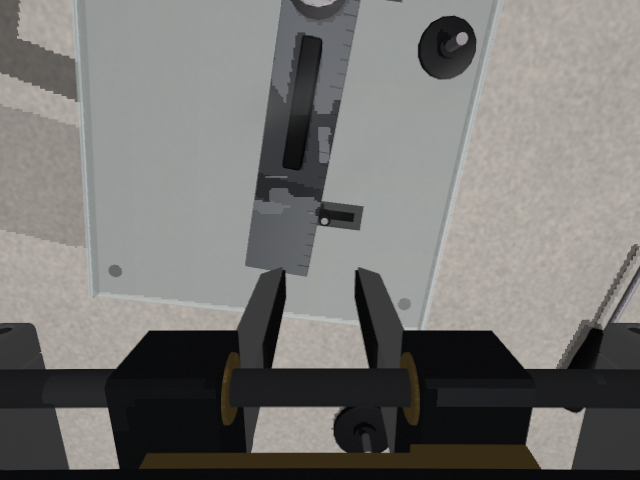

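```bash
python3 -c "
import cv2;t=cv2.imread('pics/w13.png');cv2.imwrite('pics/w13c.png',cv2.resize(t[180:270,270:370],None,fx=6,fy=6,interpolation=cv2.INTER_CUBIC))"
```

```text
(no output)
```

View pics/w13c.png

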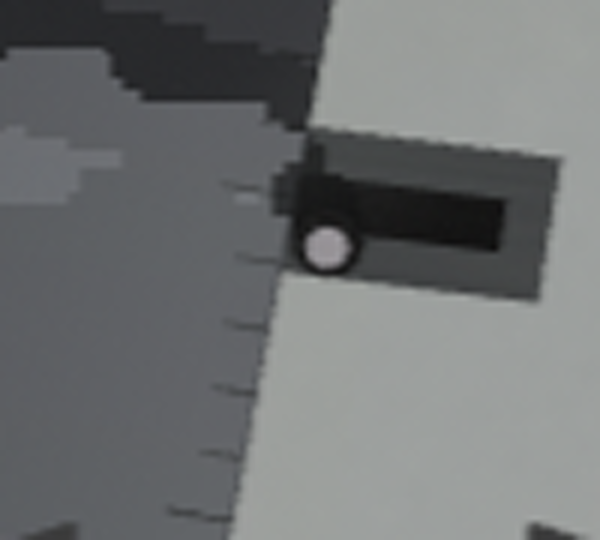

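```bash
python3 - <<'E'
from h import *
c=np.load('w13c.npy',allow_pickle=True).item()
p=px2w(c,[(270+326/6,180+247/6)],.035)[0]; e=px2w(c,[(270+332/6,180+5/6),(270+231/6,180+535/6)],.02)
d=e[0]-e[1];y=np.arctan2(-d[0],d[1]);n=np.array([np.cos(y),np.sin(y)]);print(p,e,y,(p[:2]-e[:,:2])@n)
E
```

```text
[ 0.60052729 -0.08250902  0.035     ] [[ 0.60144569 -0.05180959  0.02      ]
 [ 0.58685146 -0.13030919  0.02      ]] -0.18381605699289155 [0.00470839 0.00470839]
```

```bash
python3 -c "
from station import manip
print(manip.finish_job()); print(manip.state()['time'])"
```

```text
the job is handed in; nothing more can be done
None
the job is handed in; nothing more can be done
```

I handed the job in at about 24 s of the 72 s allowed. The straightedge rests against both pins and the weight stands on its left bare end. `finish_job` gave no verdict.

**Straightedge:** I gripped the rib, turned the bar about 0.15 rad to the pin line and slid it about 72 mm to contact. Total push rose from about 3.5 N of sliding friction to a peak of 7.8 N, with almost no turning moment. That suggests the two pins shared roughly 1.5–2 N each, held for more than a second before I let go. The pin forces are inferred from the wrist force, since they cannot be read directly.

**Weight:** I took the steel weight with the black knob; the blue and yellow look-alikes were left alone. I lowered it in steps of 0.5 mm or less until it was carried by the bar, then opened the fingers.

**Last checks:**
- **Bar:** it did not shift when the weight was set down; its corners sat at the same pixels in the top view before and after.
- **Right pin:** the wrist camera put the bar's far edge 4.7 mm from the pin's centre, against a 5 mm pin radius, so it is touching.
- **Left pin:** I measured 5.4 mm, but early in the pressing, before the final push. Later pictures look the same to the eye, at the limit of what the camera can resolve.
- **Weight:** it looks upright and near the bar's centre line, about 85 mm from the middle.
- **Bystanders:** no contact with any of them showed on the way.
- **Arm:** it was clear of everything at hand-in.

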